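# Start a levelling foot in its socket on a clamped cupboard base

## Robot

A 6-joint arm with a two-finger parallel gripper is mounted at the origin on the work surface. World frame = base frame: x ahead of the robot, y to its left, z up, the work surface at z = 0. Lengths are in m, angles in rad, forces in N, time in s.
With the tool pointing down it reaches from about 0.275 to 0.825 m from the base axis. Payload 5.2 kg.
Tool frame: the origin (TCP) lies between the finger pads; the fingertips stand 19 mm ahead of it and the grasp point (between the pads) is the TCP (arm.tcp_to_tips is the distance from the TCP to the fingertips, in m); z points along the fingers, x is the direction in which the jaws open and shut, and the axes are right-handed (so a half turn about z gives the same grasp; the last joint's range is limited). The gripper opens to 93 mm and grips with 3 to 60 N. Pads are 15 mm wide; open, the fingers measure 128 mm over their backs; the gripper's body (75 mm by 188 mm) begins 65 mm behind the grasp point.
Start: joints at [-1.404, 0.259, 1.535, -0, 1.348, -0.203], TCP at [0.199, -0.513, 0.238] pointing down, gripper open.
Joint ranges: [-3.14, 3.14], [-0.91, 2.08], [0.19, 2.58], [-1.22, 4.36], [0.22, 2.71], [-3.12, 3.12]. Speed limits (rad/s): [2.57, 2.57, 3.14, 3.14, 3.14, 3.14].

## Interface

Orientations are given as a unit quaternion [x, y, z, w].
In Python, from station import arm gives the robot as it stands.
- The arm moves only by the tool play_rows, never from a script. Its argument "increments" is a list of rows, each a list of 7 numbers: the shift along the tool's x, y, z in mm, then the turn, a rotation vector about the tool's x, y, z in degrees, then the finger opening in mm, from 0 to 93. A call has 1 to 10 rows; each row shifts and turns the commanded pose from where the row before left it, along the tool's axes as they then stand; what a row does not reach is not made up. A row lasts 1/10 s, in which the tool goes at most 50 mm and 8.59 degrees, less where a joint would pass 70% of its speed; a pose out of reach is approached as far as the arm can. A call is refused whole if a number of a shift passes 50 or a number of a turn 8.59, either way. A call with a gripper value outside its range is refused whole. The fingers move at their own pace and stop on an object; the grip force is fixed at half the most. Time passes only in rows, so rows that do not move let the fingers close. It gives the time, the measured TCP pose, the force and the opening at its end, in the units of the state.
- arm.get_obs(): the state, without advancing time (a new reading comes with each control period).
- arm.get_image(name): name is "scene" or "top" or "wrist"; returns (picture, depth): 480x640x3 uint8, red, green, blue; 480x640 float32, m along the optical axis (not along the pixel's ray), 0 where there is no reading.
- arm.camera_info(name): a dict with "K" (3x3 intrinsics, pixels), "world_from_camera" (4x4, takes a point from camera to world coordinates); the wrist camera has in their place "mount" (4x4, takes a point from camera to tool coordinates, whose origin is the TCP and whose axes are the tool frame's). Camera axes: x right, y up, looking along -z (the intrinsics and any distortion apply to the point x, -y, -z); pixel columns grow to the right and rows downward; lengths in m; the calibration is good to about 2 mm. A picture is of the moment at which its call begins: read the wrist's pose just before it. camera_info takes no time and is no camera call.
- arm.job_done(): hands the job in, once; it reports no verdict.
The state is a dict: "t": time; "joint_pos": joint angles; "joint_vel": joint speeds; "joint_torque": joint torques, N m; "tool_pos": TCP position; "orientation": TCP orientation; "contact_force": force on the tool from outside, world axes, zero at the start; "wrist_torque": the same for the moment, N m; "opening": finger opening in m.
Only numpy, scipy, OpenCV 4.12 (cv2) and the standard library are available. Lean on these libraries where they do the work, as an engineer would, in place of code of your own. Each camera call takes 0.05 s, during which the arm holds its last target.

## Task

A cupboard's base panel lies upside down in the nest of an assembly board: swing the toggle clamp's handle down over centre so that its rubber cap holds the panel. Then start the one levelling foot that still stands tall: pressing lightly, turn it backward (anticlockwise from above) until you feel it drop into the thread, then turn it forward (clockwise) one full turn. Finish while still gripping the started foot, with the clamp left shut and the panel and everything lying about undisturbed.

Things in the scene. Friction and masses are not known exactly. Their poses are not given: they have to be found in the camera images.
- jig: Plywood assembly board fixed on the table, 280 mm (its x) by 460 mm (its y), 18 mm thick, origin at the centre of its underside, z up. It carries a nest of three battens (tops 30 mm above the table) and, at its -y end, a horizontal-handle toggle clamp. It stands elsewhere and turned by up to 0.2 rad each time.
- clamp_grip (a point): Centre of the rubber grip on the clamp's handle: 24 mm wide (along the jig's x), 18 mm thick, 60 mm long. The handle swings in the jig's y-z plane at x = 0; open it stands upright, shut it lies 9 degrees above level, its end to the jig's -y. The grip centre passes, jig (y, z) in mm: open (-150,166), (-173,161), (-204,144), (-231,119), (-245,95), shut (-253,69).
- clamp_pivot (a point): Pivot of the clamp's arm on its steel base, at the jig's x 0, y -165, z 44 mm. The handle's angle above level goes 95, 79, 59, 39, 24, 9 degrees over the grip points listed. It moves freely (about 1 N at the grip) until the cap meets the panel some 20 degrees before the end; passing centre then takes under 10 N. It stays where it is left, and past centre stays shut.
- clamp_handle (a joint): Swing of the handle against the clamp's arm, rad: 0 open, grows as it is shut; dead centre at 2.13, fully shut against its stop at 2.29.
- clamp_cap: Rubber cap, 17 mm across, under the end of the clamp's arm; presses on the panel with about 12 N when shut. Origin at the centre of its underside. Open, the arm stands 45 degrees up, reaching to the jig's +y.
- panel: Cupboard base panel, dark wood, 200 mm (its x) by 300 mm (its y) by 18 mm, 0.8 kg, loose in the nest with 1.5 mm play, underside up; origin at the centre of its lower face (18 mm above the table), axes along the jig's. At x +-65, y +-115 mm stand four black leg sockets. Three hold a foot screwed home, its disc 15 to 17 mm lower than the tall one; that at x -65, y +115 holds the foot to be started.
- socket_mouth (a point): Centre of the mouth of the socket that holds the foot to be started; z up along its axis. The socket is a 62 mm square flange, 5 mm high, with a round boss 34 mm across (43 mm at its root) rising 30 mm above the panel.
- foot: Foot to be started, in its socket: grey disc 45 mm across, 16 mm thick, ribbed rim, on a 21 mm black stem with a right-hand thread of 6 mm lead. Origin on the axis 34 mm below the disc's top; z up. 60 g. Slides and turns easily on the socket's axis; a lip stops it 4 mm above the start of the thread, so it cannot be lifted out. In a firm grip it does not drop by itself: press it down.
- foot_top (a point): Centre of the upper face of that foot's disc; 32 to 34 mm above the socket's mouth at first, 28 just after the drop, 22 one turn on. Turned backward (anticlockwise from above) the foot rises 1 mm per rad on the thread's first turn; after 0.7 to 2.0 rad it comes off its beginning and falls 6 mm if free or pressed. From there a forward turn draws it 6 mm down.
- foot_turn (a joint): Turn of the foot in its socket, rad, grows forward (clockwise from above) and counts on over several turns; 0 where its thread end leaves the beginning of the socket's thread (the drop). Starts between 0.7 and 2.0.
- screwdriver: a 150 mm screwdriver lying on the panel's far long edge, between two feet. Leave it where it is.
- cup_hinge: a loose steel cabinet cup hinge, 35 mm cup with a 55 mm arm, lying in the middle of the panel. Leave it where it is.
- juice_a: a small drink carton, 46 x 36 x 112 mm, standing on the table. Leave it where it is.
- juice_b: a second such drink carton, standing on the table. Leave it where it is.
- screw_tub: an open clear tub of brass screws, 110 x 80 x 40 mm, on the table. Leave it where it is.
- mallet: a rubber mallet, 260 mm long, head 55 mm across, lying on the table. Leave it where it is.
- tape_measure: a black tape measure, 68 x 68 x 30 mm, lying on the table. Leave it where it is.

How it is judged:
By the outcome, as a careful person would: the job done as asked, in the order asked, and still so for the second after the job is handed in, while the arm keeps its last pose, push and grip.
It also fails if it takes over 72 s, if anything falls off the work surface, if the arm or the gripper's body presses on something with over 40 N, if the wrist force passes 120 N, or if a joint passes its speed limit or range.

## Working session

There is one attempt and no reset: what is moved stays moved. The work goes in short steps, Python scripts to look and compute and a tool call to move; the robot and the scene stay as the last step left them, time stands still between calls to the robot, and variables do not carry over. Pictures are saved under pics/ and viewed, and the job is handed in when it is done.

Besides the shell and the picture viewer there is one more tool, called after ">>>" in YAML: its name, and indented under it one key for each argument. play_rows: Moves the arm, as the interface text tells. Its arguments: {"type":"object","properties":{"increments":{"type":"array","items":{"type":"array","items":{"type":"number"}}}},"required":["increments"]}

```bash
ls; mkdir -p pics; python3 - <<'E'
from station import arm
import cv2,numpy as np
o=arm.get_obs();print({k:np.round(v,4).tolist() if not isinstance(v,float) else v for k,v in o.items()}); print(arm.tcp_to_tips)
for n in ["scene","top"]:
    i,d=arm.get_image(n);cv2.imwrite(f"pics/{n}0.png",i[:,:,::-1]);np.save(f"pics/{n}0_d.npy",d);np.save(f"pics/{n}0.npy",i)
    c=arm.camera_info(n);print(n,{k:np.round(v,4).tolist() if hasattr(v,'shape') else v for k,v in c.items()})
print(arm.camera_info("wrist"))
E
```

```text
pics
{'t': 0.0, 'joint_pos': [-1.4038, 0.2593, 1.5361, -0.0, 1.348, -0.2028], 'joint_vel': [-0.0003, 0.0016, 0.0001, 0.001, 0.0022, 0.0012], 'joint_torque': [0.0024, -43.7299, -28.4, 0.0721, 0.0415, -0.0002], 'tool_pos': [0.1987, -0.5123, 0.2368], 'orientation': [0.8251, -0.565, -0.0006, -0.0006], 'contact_force': [-0.5242, -0.7615, -0.2448], 'wrist_torque': [0.0079, 0.0034, -0.0306], 'opening': 0.09308366063306464}
0.019
scene {'K': [[435.1969, 0.0, 322.8219], [0.0, 435.1969, 239.8269], [0.0, 0.0, 1.0]], 'world_from_camera': [[-0.3966, -0.6157, 0.6809, 1.348], [0.918, -0.2735, 0.2873, 0.2774], [0.0093, 0.739, 0.6736, 0.8597], [0.0, 0.0, 0.0, 1.0]]}
top {'K': [[624.8529, 0.0, 337.8803], [0.0, 624.8529, 245.7599], [0.0, 0.0, 1.0]], 'world_from_camera': [[0.0726, 0.9759, -0.2056, 0.337], [-0.9974, 0.0714, -0.0131, -0.0499], [0.0019, 0.206, 0.9786, 1.5296], [0.0, 0.0, 0.0, 1.0]]}
{'K': array([[382.42613372,   0.        , 322.35643848],
       [  0.        , 382.42613372, 240.616094  ],
       [  0.        ,   0.        ,   1.        ]]), 'mount': array([[ 9.99999739e-01, -4.32444662e-04, -5.79330589e-04,
         3.29993425e-05],
       [-5.75666496e-04, -9.61079376e-01, -2.76271791e-01,
        -7.61767388e-02],
       [-4.37310420e-04,  2.76272052e-01, -9.61079373e-01,
        -1.46805995e-01],
       [ 0.00000000e+00,  0.00000000e+00,  0.00000000e+00,
         1.00000000e+00]])}
```

View pics/scene0.png

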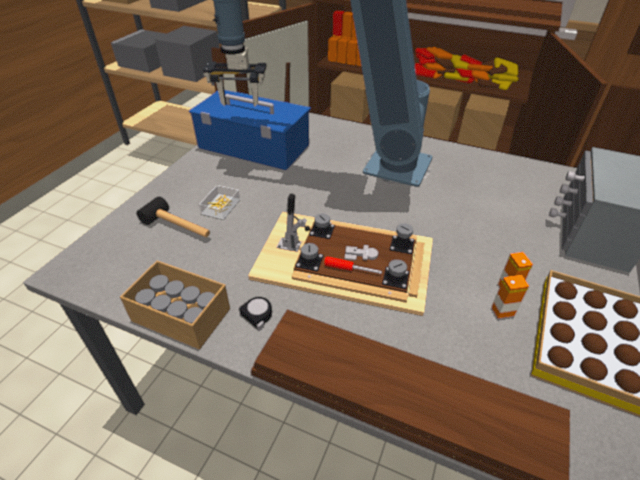

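View pics/top0.png

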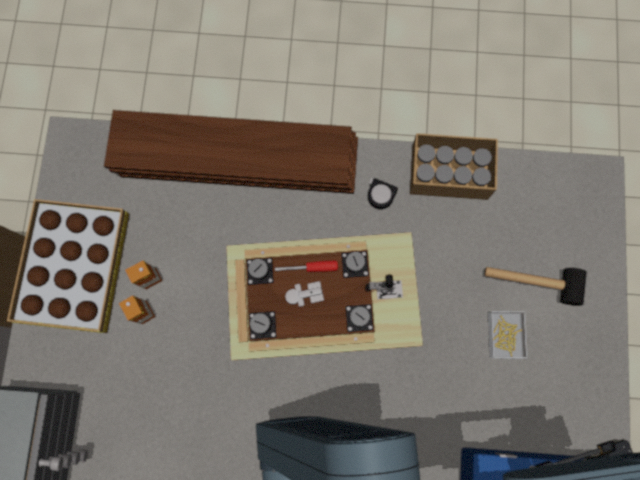

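```bash
cat > h.py <<'E'
import numpy as np,cv2
from scipy.spatial.transform import Rotation as R
from station import arm
def ray(c,uv,T=None):
    K=c['K'];T=c['world_from_camera'] if T is None else T
    d=np.array([(uv[0]-K[0,2])/K[0,0],-(uv[1]-K[1,2])/K[1,1],-1.])
    return T[:3,3],T[:3,:3]@d
def onplane(c,uv,z,T=None):
    o,d=ray(c,uv,T);return o+d*(z-o[2])/d[2]
def proj(c,p,T=None):
    K=c['K'];T=c['world_from_camera'] if T is None else T
    q=T[:3,:3].T@(np.asarray(p)-T[:3,3]);return np.array([K[0,0]*q[0]/-q[2]+K[0,2],K[1,1]*(-q[1])/-q[2]+K[1,2]])
def toolT(o):
    T=np.eye(4);T[:3,:3]=R.from_quat(o['orientation']).as_matrix();T[:3,3]=o['tool_pos'];return T
E
python3 - <<'E'
from h import *
i=np.load('pics/top0.npy');c=arm.camera_info('top');d=np.load('pics/top0_d.npy')
cr=i[220:370,215:435];cv2.imwrite('pics/topcrop.png',cv2.resize(cr,None,fx=3.6,fy=3.6,interpolation=cv2.INTER_CUBIC)[:,:,::-1])
hsv=cv2.cvtColor(i,cv2.COLOR_RGB2HSV)
for p in [(405,330),(240,350),(405,245)]: print(p,hsv[p[1],p[0]])
m=((hsv[...,0]>15)&(hsv[...,0]<32)&(hsv[...,1]>60)&(hsv[...,2]>120)).astype(np.uint8)
m[:225]=0;m[370:]=0;m[:,:220]=0;m[:,430:]=0
cn=np.concatenate([k for k in cv2.findContours(m,0,1)[0] if cv2.contourArea(k)>30])
h=cv2.convexHull(cn)
pts=np.array([onplane(c,p,0.018)[:2] for p in h[:,0].astype(float)],np.float32)
r=cv2.minAreaRect(pts);print(r)
# edge-fit
q=cv2.boxPoints(cv2.minAreaRect(h));print(q)
s=np.load('pics/scene0.npy')
cv2.imwrite('pics/scenecrop.png',cv2.resize(s[180:320,235:455],None,fx=3.6,fy=3.6,interpolation=cv2.INTER_CUBIC)[:,:,::-1])
E
```

```text
(405, 330) [ 27  66 170]
(240, 350) [ 31  54 176]
(405, 245) [ 28  57 173]
((0.5306340456008911, -0.001030251383781433), (0.27741652727127075, 0.4574788510799408), 8.366167068481445)
[[223.86339 246.13197]
 [413.06992 232.28761]
 [421.33496 345.24384]
 [232.12845 359.0882 ]]
```

View pics/topcrop.png

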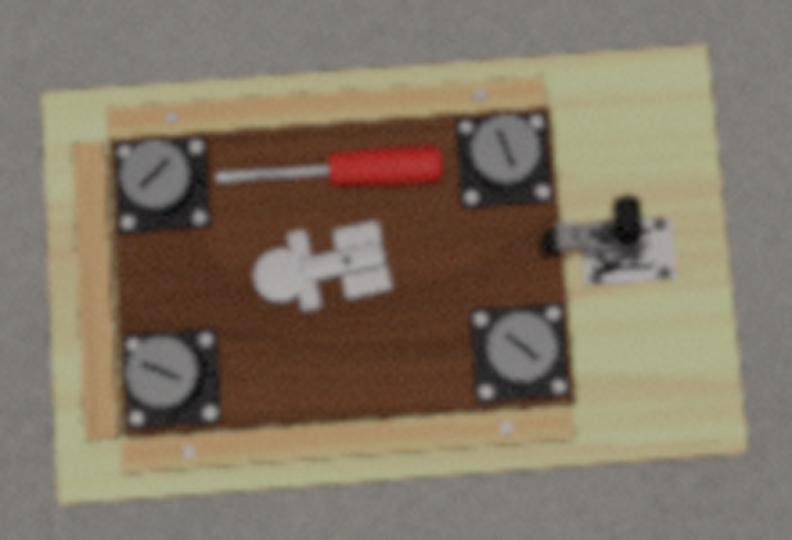

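View pics/scenecrop.png

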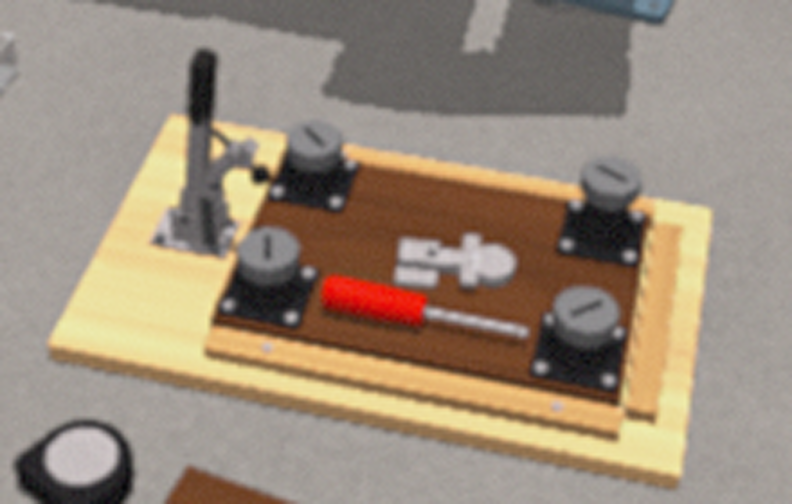

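```bash
python3 - <<'E'
from h import *
i=np.load('pics/top0.npy');c=arm.camera_info('top');s=np.load('pics/scene0.npy');cs=arm.camera_info('scene')
a=np.radians(8.37);J=np.eye(4);J[:2,:2]=[[np.cos(a),-np.sin(a)],[np.sin(a),np.cos(a)]];J[:2,3]=[.5306,-.001]
def W(x,y,z): return (J@[x,y,z,1])[:3]
# discs in top
for n,uv,z in [('tall',(215+162/3.6,220+372/3.6),.099),('fl',(215+155/3.6,220+174/3.6),.083),('fr',(215+506/3.6,220+149/3.6),.083),('nr',(215+522/3.6,220+346/3.6),.083)]:
    w=onplane(c,uv,z);print(n,w.round(4),(np.linalg.inv(J)@[*w,1])[:3].round(4))
for n,uv,z in [('tall',(235+610/3.6,180+178/3.6),.099),('fl',(235+586/3.6,180+308/3.6),.083),('fr',(235+269/3.6,180+248/3.6),.083),('nr',(235+314/3.6,180+140/3.6),.083)]:
    w=onplane(cs,uv,z);print('scene',n,w.round(4),(np.linalg.inv(J)@[*w,1])[:3].round(4))
I=cv2.resize(i[220:370,215:435],None,fx=3.6,fy=3.6)[:,:,::-1].copy();S=cv2.resize(s[180:320,235:455],None,fx=3.6,fy=3.6)[:,:,::-1].copy()
for p in [(0,-.150,.166),(0,-.165,.044),(0,-.147,.196),(.14,.23,.018),(-.14,.23,.018),(.14,-.23,.018),(-.14,-.23,.018)]:
    u=(proj(c,W(*p))-[215,220])*3.6;cv2.circle(I,tuple(int(v) for v in u),3,(0,0,255),-1)
    u=(proj(cs,W(*p))-[235,180])*3.6;cv2.circle(S,tuple(int(v) for v in u),3,(0,0,255),-1)
cv2.imwrite('pics/chk.png',np.vstack([I,S])[:, :] if 0 else I);cv2.imwrite('pics/chk2.png',S)
E
```

```text
tall [0.4443 0.1333 0.099 ] [-0.0658  0.1454  0.099 ]
fl [0.5732 0.1525 0.083 ] [0.0645 0.1457 0.083 ]
fr [ 0.6064 -0.0747  0.083 ] [ 0.0643 -0.0839  0.083 ]
nr [ 0.4789 -0.0935  0.083 ] [-0.0647 -0.084   0.083 ]
scene tall [0.4527 0.1359 0.099 ] [-0.0571  0.1468  0.099 ]
scene fl [0.5744 0.1547 0.083 ] [0.066  0.1477 0.083 ]
scene fr [ 0.6087 -0.0711  0.083 ] [ 0.067  -0.0807  0.083 ]
scene nr [ 0.4838 -0.0899  0.083 ] [-0.0593 -0.0811  0.083 ]
```

View pics/chk.png

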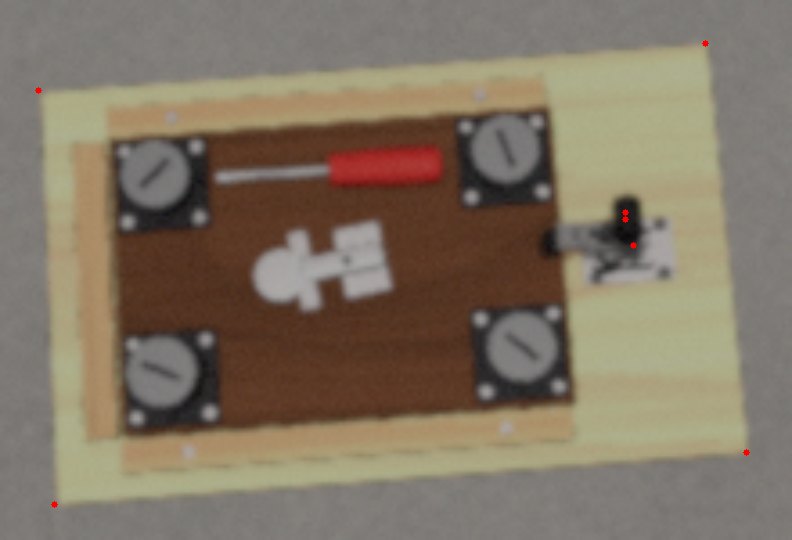

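View pics/chk2.png

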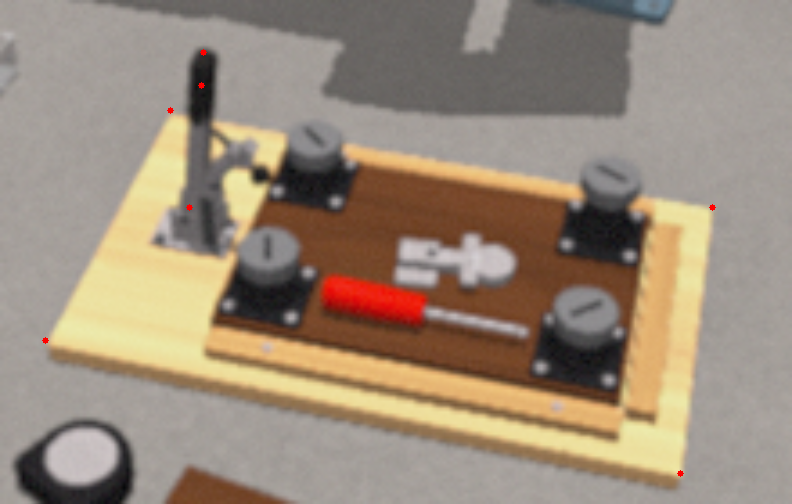

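```bash
cat >> h.py <<'E'
a=np.radians(8.37);J=np.eye(4);J[:2,:2]=[[np.cos(a),-np.sin(a)],[np.sin(a),np.cos(a)]];J[:2,3]=[.5306,-.001]
def W(x,y,z): return (J@[x,y,z,1])[:3]
def rows(target,Rt,n,start=None,o=None):
    o=o or arm.get_obs();T=toolT(o);
    Rc=T[:3,:3]
    d=np.asarray(target)-T[:3,3];rv=R.from_matrix(Rc.T@Rt).as_rotvec(degrees=True)
    print('delta tool',(Rc.T@d*1000).round(1),'rot',rv.round(2))
    out=[]
    for k in range(n):
        Rk=Rc@R.from_rotvec(rv*k/n,degrees=True).as_matrix()
        out.append([*(Rk.T@d*1000/n).round(1),*(rv/n).round(2)])
    return out
def down(yaw):
    y=np.radians(yaw);x=np.array([np.cos(y),np.sin(y),0]);z=np.array([0,0,-1.]);return np.array([x,np.cross(z,x),z]).T
def st():
    o=arm.get_obs();p=o['tool_pos'];q=np.linalg.inv(J)@[*p,1];Rm=R.from_quat(o['orientation']).as_matrix()
    print('t',round(o['t'],2),'world',p.round(4),'jig',q[:3].round(4),'yaw',np.degrees(np.arctan2(Rm[1,0],Rm[0,0])).round(2),'z',Rm[:,2].round(3),'F',o['contact_force'].round(2),'M',o['wrist_torque'].round(2),'op',round(o['opening'],4),'j',o['joint_pos'].round(3))
E
python3 - <<'E'
from h import *
st()
o=arm.get_obs();o=dict(o);o['tool_pos']=o['tool_pos']+[0,0,.09]
for r in rows(W(0,-.10,.30),down(8.37),14,o=o):print(r)
E
```

```text
t 0.1 world [ 0.1987 -0.5124  0.2369] jig [-0.4028 -0.4576  0.2369] yaw -68.81 z [-0.     0.002 -1.   ] F [ 0.49  0.39 -1.06] M [ 0.03 -0.03  0.01] op 0.0931 j [-1.404  0.259  1.536  0.     1.348 -0.203]
delta tool [-259.3 -472.1   27.5] rot [-8.000e-02  6.000e-02 -7.718e+01]
[np.float64(-18.5), np.float64(-33.7), np.float64(2.0), np.float64(-0.01), np.float64(0.0), np.float64(-5.51)]
[np.float64(-15.2), np.float64(-35.3), np.float64(2.0), np.float64(-0.01), np.float64(0.0), np.float64(-5.51)]
[np.float64(-11.7), np.float64(-36.6), np.float64(2.0), np.float64(-0.01), np.float64(0.0), np.float64(-5.51)]
[np.float64(-8.2), np.float64(-37.6), np.float64(1.9), np.float64(-0.01), np.float64(0.0), np.float64(-5.51)]
[np.float64(-4.5), np.float64(-38.2), np.float64(1.9), np.float64(-0.01), np.float64(0.0), np.float64(-5.51)]
[np.float64(-0.8), np.float64(-38.5), np.float64(1.9), np.float64(-0.01), np.float64(0.0), np.float64(-5.51)]
[np.float64(2.9), np.float64(-38.4), np.float64(1.9), np.float64(-0.01), np.float64(0.0), np.float64(-5.51)]
[np.float64(6.6), np.float64(-37.9), np.float64(1.9), np.float64(-0.01), np.float64(0.0), np.float64(-5.51)]
[np.float64(10.2), np.float64(-37.1), np.float64(1.9), np.float64(-0.01), np.float64(0.0), np.float64(-5.51)]
[np.float64(13.7), np.float64(-36.0), np.float64(1.9), np.float64(-0.01), np.float64(0.0), np.float64(-5.51)]
[np.float64(17.1), np.float64(-34.5), np.float64(1.9), np.float64(-0.01), np.float64(0.0), np.float64(-5.51)]
[np.float64(20.3), np.float64(-32.7), np.float64(1.9), np.float64(-0.01), np.float64(0.0), np.float64(-5.51)]
[np.float64(23.4), np.float64(-30.6), np.float64(1.9), np.float64(-0.01), np.float64(0.0), np.float64(-5.51)]
[np.float64(26.2), np.float64(-28.2), np.float64(1.9), np.float64(-0.01), np.float64(0.0), np.float64(-5.51)]
```

>>> play_rows:
  increments:
    - [0, 0, -45, 0, 0, 0, 93]
    - [0, 0, -45, 0, 0, 0, 93]

```text
t: 0.3
tool_pos: [0.1986, -0.5117, 0.3268]
orientation: [0.825, -0.565, -0.002, -0.002]
contact_force: [-0.1, -2.1, 1.1]
opening: 0.0931
```

>>> play_rows:
  increments:
    - [-18, -34, 2, 0, 0, -5.5, 0]
    - [-15, -35, 2, 0, 0, -5.5, 0]
    - [-12, -37, 2, 0, 0, -5.5, 0]
    - [-8, -38, 2, 0, 0, -5.5, 0]
    - [-5, -38, 2, 0, 0, -5.5, 0]
    - [-1, -38, 2, 0, 0, -5.5, 0]
    - [3, -38, 2, 0, 0, -5.5, 0]

```text
t: 1.0
tool_pos: [0.3725, -0.3058, 0.3133]
orientation: [0.966, -0.26, -0.0, -0.0]
contact_force: [0.8, -0.5, -0.2]
opening: 0.0415
```

>>> play_rows:
  increments:
    - [7, -38, 2, 0, 0, -5.5, 0]
    - [10, -37, 2, 0, 0, -5.5, 0]
    - [14, -36, 2, 0, 0, -5.5, 0]
    - [17, -34, 2, 0, 0, -5.5, 0]
    - [20, -33, 2, 0, 0, -5.5, 0]
    - [23, -31, 2, 0, 0, -5.5, 0]
    - [26, -28, 2, 0, 0, -5.5, 0]
    - [0, 0, 0, 0, 0, 0, 0]

```text
t: 1.8
tool_pos: [0.5469, -0.0979, 0.2985]
orientation: [0.997, 0.075, -0.0, -0.001]
contact_force: [-0.1, -0.1, 0.2]
opening: 0.0001
```

```bash
python3 - <<'E'
from h import *
st()
for r in rows(W(0,-.10,.30),down(8.37),1):print(r)
i,d=arm.get_image('wrist');cv2.imwrite('pics/w1.png',i[:,:,::-1])
i,d=arm.get_image('scene');cv2.imwrite('pics/s1.png',cv2.resize(i[120:320,200:470],None,fx=2.9,fy=2.9)[:,:,::-1])
E
```

```text
t 1.8 world [ 0.5469 -0.0979  0.2985] jig [ 0.002  -0.0982  0.2985] yaw 8.58 z [-0.001  0.002 -1.   ] F [-0.14 -0.11  0.19] M [-0.01 -0.1   0.02] op 0.0001 j [-0.379  0.237  1.416  0.002  1.49  -0.529]
delta tool [-2.   1.8 -1.5] rot [-0.13  0.02  0.21]
[np.float64(-2.0), np.float64(1.8), np.float64(-1.5), np.float64(-0.13), np.float64(0.02), np.float64(0.21)]
```

View pics/w1.png

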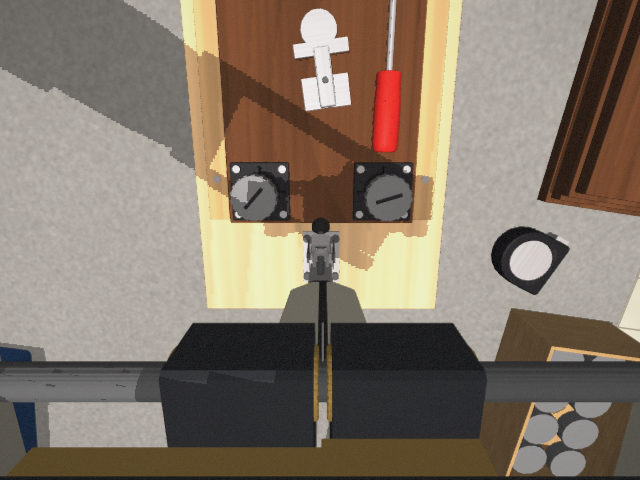

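View pics/s1.png

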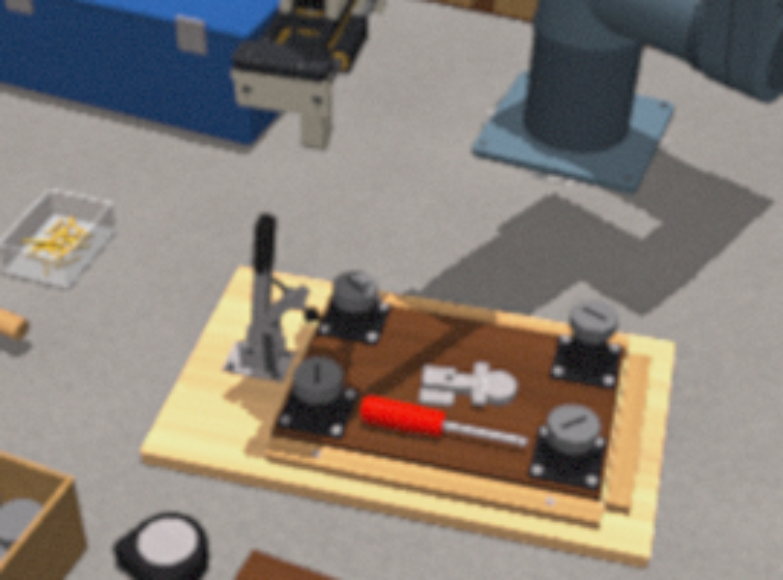

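>>> play_rows:
  increments:
    - [-2, 0, 37, 0, 0, 0, 0]
    - [0, 0, 37, 0, 0, 0, 0]
    - [0, 0, 36, 0, 0, 0, 0]
    - [0, 17, 2, 0, 0, 0, 0]
    - [0, 18, 2, 0, 0, 0, 0]
    - [0, 12, 1, 0, 0, 0, 0]
    - [0, 11, 1, 0, 0, 0, 0]
    - [0, 0, 0, 0, 0, 0, 0]

```text
t: 2.7
tool_pos: [0.5527, -0.1622, 0.1851]
orientation: [0.998, 0.07, 0.002, 0.001]
contact_force: [-0.1, -0.4, -0.2]
opening: 0.0003
```

```bash
python3 - <<'E'
from h import *
st()
i,d=arm.get_image('scene');cv2.imwrite('pics/s2.png',cv2.resize(i[120:320,200:470],None,fx=2.9,fy=2.9)[:,:,::-1])
E
```

```text
t 2.7 world [ 0.5527 -0.1622  0.1851] jig [-0.0016 -0.1627  0.1851] yaw 8.05 z [ 0.003 -0.002 -1.   ] F [-0.09 -0.43 -0.19] M [-0.03 -0.08  0.03] op 0.0003 j [-4.790e-01  3.420e-01  1.552e+00 -1.000e-03  1.244e+00 -6.190e-01]
```

View pics/s2.png

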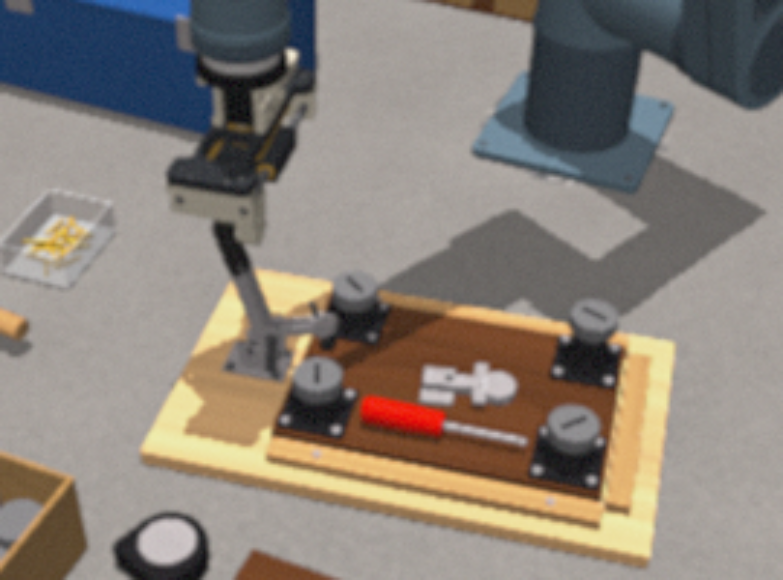

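>>> play_rows:
  increments:
    - [1, 12, 8, 0, 0, 0, 0]
    - [1, 13, 9, 0, 0, 0, 0]
    - [0, 10, 8, 0, 0, 0, 0]
    - [0, 10, 8, 0, 0, 0, 0]
    - [0, 9, 7, 0, 0, 0, 0]
    - [0, 0, 0, 0, 0, 0, 0]

```text
t: 3.35
tool_pos: [0.5606, -0.2134, 0.142]
orientation: [0.997, 0.071, -0.001, -0.001]
contact_force: [0.0, -0.2, 0.5]
opening: 0.0003
```

```bash
python3 - <<'E'
from h import *
st()
i,d=arm.get_image('scene');cv2.imwrite('pics/s3.png',cv2.resize(i[120:320,200:470],None,fx=2.9,fy=2.9)[:,:,::-1])
E
```

```text
t 3.35 world [ 0.5606 -0.2134  0.142 ] jig [-0.0012 -0.2145  0.142 ] yaw 8.12 z [-0.002  0.001 -1.   ] F [ 0.02 -0.17  0.45] M [-0.02 -0.01  0.01] op 0.0003 j [-0.549  0.424  1.54  -0.     1.18  -0.691]
```

View pics/s3.png

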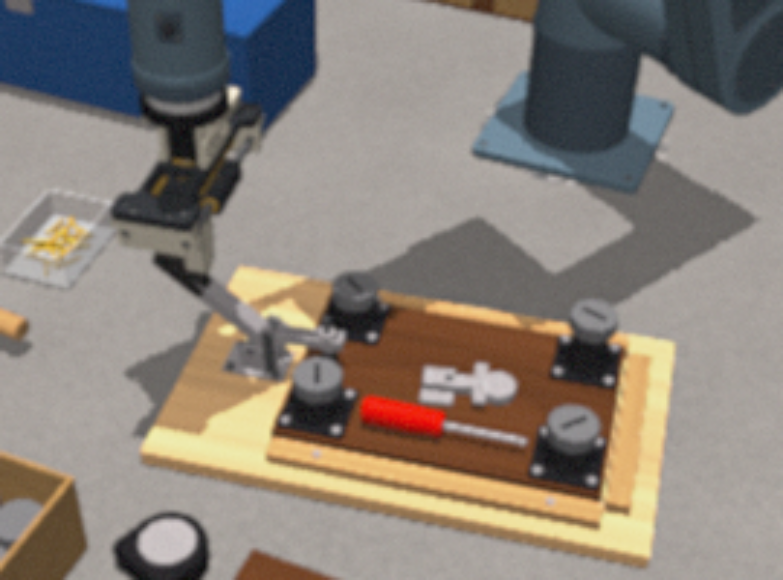

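>>> play_rows:
  increments:
    - [1, 6, 7, 0, 0, 0, 0]
    - [0, 6, 7, 0, 0, 0, 0]
    - [0, 6, 6, 0, 0, 0, 0]
    - [0, 3, 6, 0, 0, 0, 0]
    - [0, 0, 0, 0, 0, 0, 0]

```text
t: 3.9
tool_pos: [0.5647, -0.2334, 0.1164]
orientation: [0.997, 0.071, -0.001, -0.0]
contact_force: [-0.7, 0.3, -0.0]
opening: 0.0004
```

>>> play_rows:
  increments:
    - [0, 2, 5, 0, 0, 0, 0]
    - [0, 2, 5, 0, 0, 0, 0]
    - [0, 0, 0, 0, 0, 0, 0]

```text
t: 4.2
tool_pos: [0.5654, -0.237, 0.1068]
orientation: [0.997, 0.071, -0.0, -0.0]
contact_force: [-1.0, -0.7, 0.9]
opening: 0.0005
```

>>> play_rows:
  increments:
    - [0, 2, 4, 0, 0, 0, 0]
    - [0, 0, 3, 0, 0, 0, 0]
    - [0, 0, 0, 0, 0, 0, 0]

```text
t: 4.5
tool_pos: [0.5657, -0.2388, 0.1001]
orientation: [0.997, 0.071, -0.0, -0.0]
contact_force: [-0.0, 0.3, -0.0]
opening: 0.0006
```

```bash
python3 - <<'E'
from h import *
st()
i,d=arm.get_image('scene');cv2.imwrite('pics/s4.png',cv2.resize(i[120:320,200:470],None,fx=2.9,fy=2.9)[:,:,::-1])
E
```

```text
t 4.5 world [ 0.5657 -0.2388  0.1001] jig [ 1.000e-04 -2.404e-01  1.001e-01] yaw 8.19 z [-0.001  0.001 -1.   ] F [-0.01  0.32 -0.03] M [-0.05 -0.09  0.02] op 0.0006 j [-0.581  0.489  1.549  0.     1.105 -0.724]
```

View pics/s4.png

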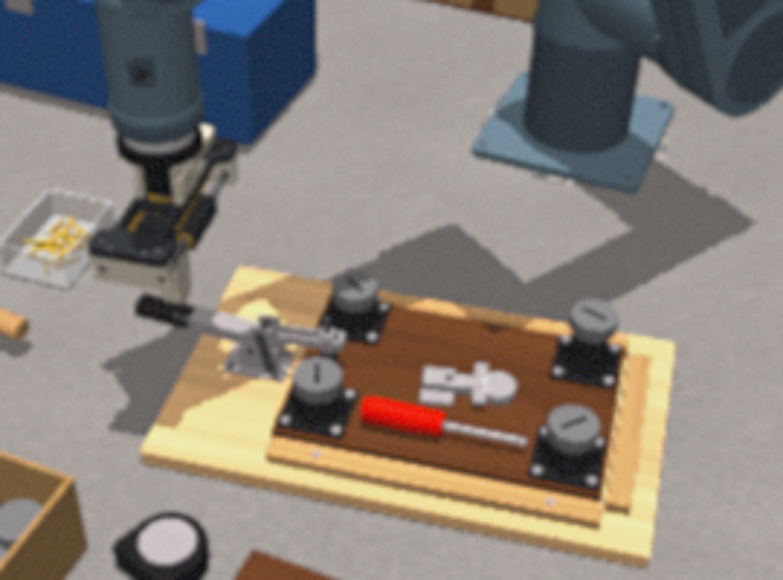

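>>> play_rows:
  increments:
    - [0, 0, 2, 0, 0, 0, 0]
    - [0, 0, 1, 0, 0, 0, 0]
    - [0, 0, 0, 0, 0, 0, 0]

```text
t: 4.85
tool_pos: [0.5659, -0.2388, 0.0975]
orientation: [0.997, 0.071, -0.0, -0.0]
contact_force: [-1.0, 0.0, 0.1]
opening: 0.0005
```

>>> play_rows:
  increments:
    - [0, 0, 1, 0, 0, 0, 0]
    - [0, 0, 1, 0, 0, 0, 0]
    - [0, 0, 0, 0, 0, 0, 0]

```text
t: 5.15
tool_pos: [0.5659, -0.2389, 0.0955]
orientation: [0.997, 0.071, -0.0, -0.0]
contact_force: [-0.4, -0.4, 1.0]
opening: 0.0009
```

>>> play_rows:
  increments:
    - [0, 0, 1, 0, 0, 0, 0]
    - [0, 0, 0, 0, 0, 0, 0]

```text
t: 5.35
tool_pos: [0.5659, -0.2389, 0.0945]
orientation: [0.997, 0.071, -0.0, -0.0]
contact_force: [-0.6, 0.7, -1.2]
opening: 0.0004
```

```bash
python3 - <<'E'
from h import *
i,d=arm.get_image('scene');cv2.imwrite('pics/s5.png',cv2.resize(i[200:280,220:330],None,fx=7,fy=7)[:,:,::-1])
i,d=arm.get_image('top');cv2.imwrite('pics/t5.png',cv2.resize(i[240:340,340:450],None,fx=6,fy=6)[:,:,::-1])
E
```

```text
(no output)
```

View pics/s5.png

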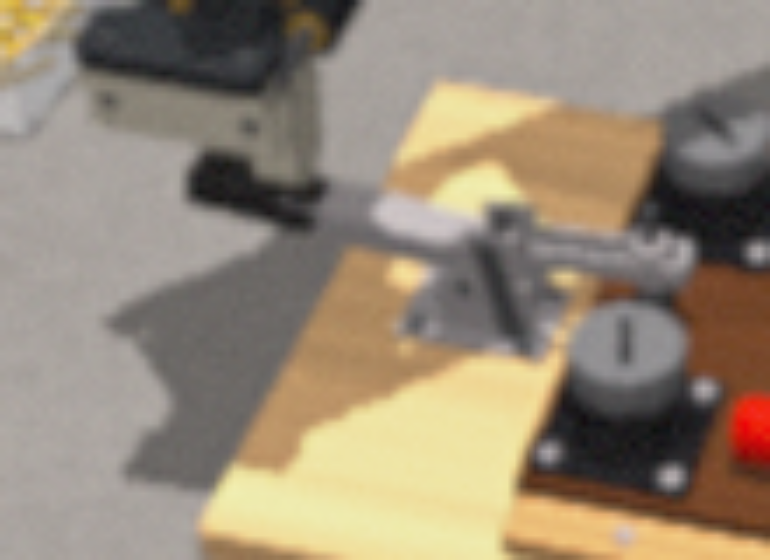

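View pics/t5.png

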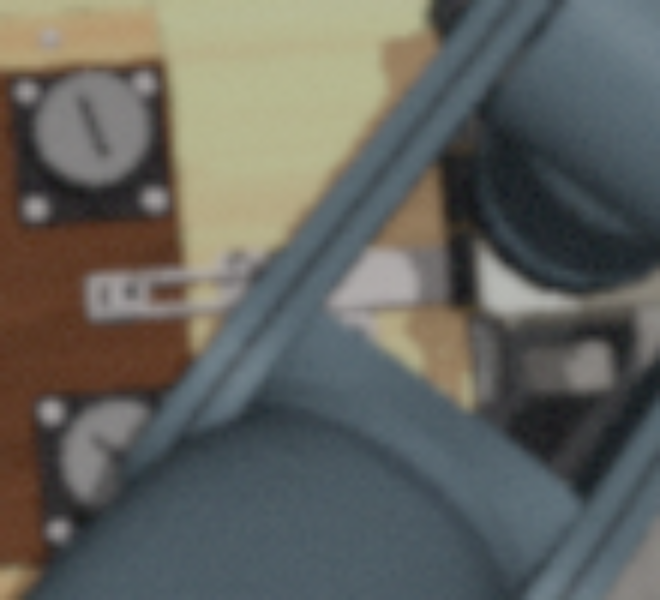

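>>> play_rows:
  increments:
    - [0, 0, 1, 0, 0, 0, 0]
    - [0, 0, 1, 0, 0, 0, 0]
    - [0, 0, 0, 0, 0, 0, 0]

```text
t: 5.75
tool_pos: [0.5659, -0.2389, 0.0925]
orientation: [0.997, 0.071, -0.0, -0.0]
contact_force: [-0.5, 0.5, 0.0]
opening: 0.0007
```

>>> play_rows:
  increments:
    - [0, 0, 1, 0, 0, 0, 0]
    - [0, 0, 1, 0, 0, 0, 0]
    - [0, 0, 0, 0, 0, 0, 0]

```text
t: 6.05
tool_pos: [0.566, -0.239, 0.0906]
orientation: [0.997, 0.071, 0.0, 0.0]
contact_force: [0.9, -0.9, 0.3]
opening: 0.0006
```

>>> play_rows:
  increments:
    - [0, 0, 1, 0, 0, 0, 0]
    - [0, 0, 0, 0, 0, 0, 0]

```text
t: 6.25
tool_pos: [0.5661, -0.2391, 0.0899]
orientation: [0.997, 0.071, 0.0, 0.0]
contact_force: [0.3, -0.6, 2.2]
opening: 0.0007
```

>>> play_rows:
  increments:
    - [0, 0, 1, 0, 0, 0, 0]
    - [0, 0, 0, 0, 0, 0, 0]

```text
t: 6.45
tool_pos: [0.5662, -0.2393, 0.0891]
orientation: [0.997, 0.071, 0.0, 0.0]
contact_force: [-0.6, -0.3, 5.3]
opening: 0.0006
```

>>> play_rows:
  increments:
    - [0, 0, 1, 0, 0, 0, 0]
    - [0, 0, 0, 0, 0, 0, 0]

```text
t: 6.65
tool_pos: [0.5662, -0.2395, 0.0884]
orientation: [0.997, 0.071, 0.0, 0.001]
contact_force: [-1.3, -1.2, 7.5]
opening: 0.0004
```

```bash
python3 - <<'E'
from h import *
st()
i,d=arm.get_image('scene');cv2.imwrite('pics/s6.png',cv2.resize(i[200:280,220:330],None,fx=7,fy=7)[:,:,::-1])
E
```

```text
t 6.65 world [ 0.5662 -0.2395  0.0884] jig [ 0.0006 -0.2411  0.0884] yaw 8.19 z [ 0.001 -0.001 -1.   ] F [-1.29 -1.16  7.5 ] M [-0.2   0.22 -0.04] op 0.0004 j [-0.581  0.502  1.56  -0.     1.078 -0.724]
```

View pics/s6.png

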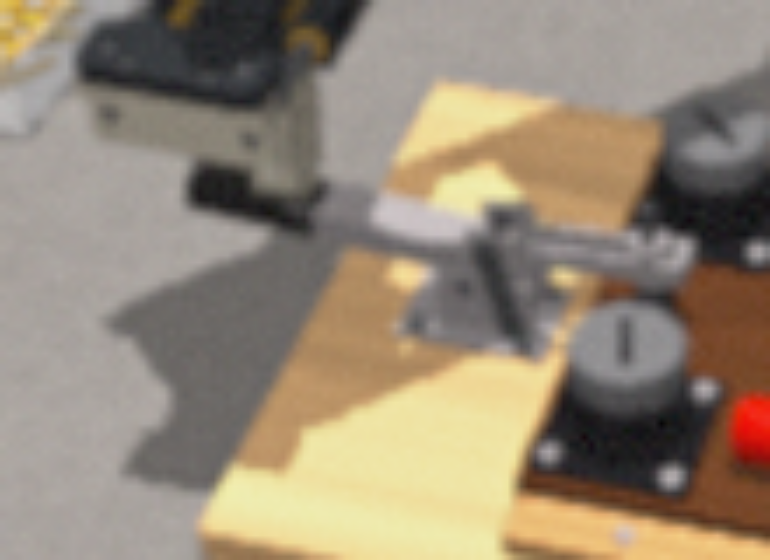

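```bash
python3 - <<'E'
from h import *
i,d=arm.get_image('wrist');cv2.imwrite('pics/w6.png',i[:,:,::-1])
np.save('pics/w6d.npy',d)
E
```

```text
(no output)
```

View pics/w6.png

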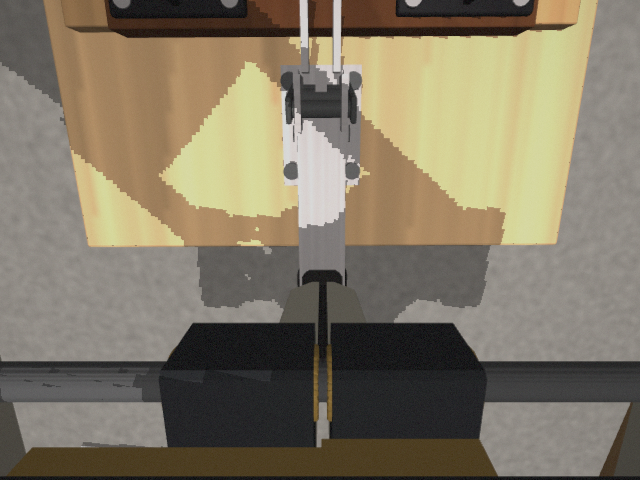

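```bash
python3 - <<'E'
from h import *
d=np.load('pics/w6d.npy');c=arm.camera_info('wrist');o=arm.get_obs();T=toolT(o)@c['mount']
P=[]
for v in range(90,290,12):
    u=322;r=(T[:3,:3]@np.array([(u-c['K'][0,2])/c['K'][0,0],-(v-c['K'][1,2])/c['K'][1,1],-1]))
    p=T[:3,3]+r*d[v,u];q=np.linalg.inv(J)@[*p,1];print(v,q[:3].round(4));P.append(q)
P=np.array([p for p,v in zip(P,range(90,290,12)) if 150<v<270])
print(np.degrees(np.arctan(np.polyfit(P[:,1],P[:,2],1)[0])))
E
```

```text
90 [ 1.000e-04 -1.475e-01  5.670e-02]
102 [ 1.000e-04 -1.532e-01  6.730e-02]
114 [ 1.000e-04 -1.579e-01  6.830e-02]
126 [ 1.000e-04 -1.626e-01  6.150e-02]
138 [ 1.000e-04 -1.643e-01  2.352e-01]
150 [ 1.000e-04 -1.727e-01  6.270e-02]
162 [ 0.     -0.1779  0.0625]
174 [ 0.     -0.1833  0.0617]
186 [ 0.     -0.1885  0.0631]
198 [ 0.     -0.1938  0.0642]
210 [-0.     -0.1994  0.0634]
222 [-0.     -0.2049  0.0638]
234 [-0.     -0.2103  0.065 ]
246 [-1.000e-04 -2.159e-01  6.580e-02]
258 [-1.000e-04 -2.214e-01  6.690e-02]
270 [-1.000e-04 -2.277e-01  6.590e-02]
282 [-1.000e-04 -2.325e-01  6.890e-02]
-5.828240397414433
```

>>> play_rows:
  increments:
    - [0, 0, 1, 0, 0, 0, 0]
    - [0, 0, 0, 0, 0, 0, 0]

```text
t: 6.95
tool_pos: [0.5663, -0.2396, 0.0878]
orientation: [0.997, 0.071, 0.001, 0.001]
contact_force: [-1.9, 0.0, 8.5]
opening: 0.0007
```

>>> play_rows:
  increments:
    - [0, 0, -10, 0, 0, 0, 0]
    - [0, 0, -30, 0, 0, 0, 0]
    - [0, 0, -40, 0, 0, 0, 0]
    - [0, -30, -30, 0, 0, 0, 93]
    - [0, -40, -20, 0, 0, 0, 93]
    - [0, -40, 0, 0, 0, 0, 93]
    - [0, 0, 0, 0, 0, 0, 93]

```text
t: 7.65
tool_pos: [0.5496, -0.1255, 0.2177]
orientation: [0.997, 0.073, 0.0, -0.001]
contact_force: [-0.1, -1.0, -0.1]
opening: 0.0279
```

```bash
python3 - <<'E'
from h import *
st()
o=arm.get_obs();T=toolT(o)
i,d=arm.get_image('wrist');cv2.imwrite('pics/w7.png',i[:,:,::-1])
c=arm.camera_info('wrist');T=T@c['mount']
i,d2=arm.get_image('scene');cv2.imwrite('pics/s7.png',cv2.resize(i[180:320,235:455],None,fx=3.6,fy=3.6)[:,:,::-1])
np.save('pics/w7d.npy',d);np.save('pics/w7T.npy',T)
E
```

```text
t 7.65 world [ 0.5496 -0.1255  0.2177] jig [ 0.0006 -0.1259  0.2177] yaw 8.41 z [ 0.001  0.002 -1.   ] F [-0.14 -0.99 -0.08] M [-0.04 -0.1  -0.01] op 0.0279 j [-0.424  0.297  1.533  0.002  1.312 -0.571]
```

View pics/w7.png

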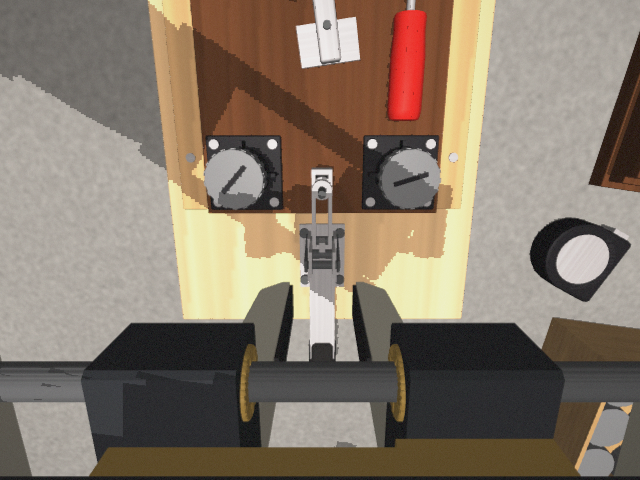

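View pics/s7.png

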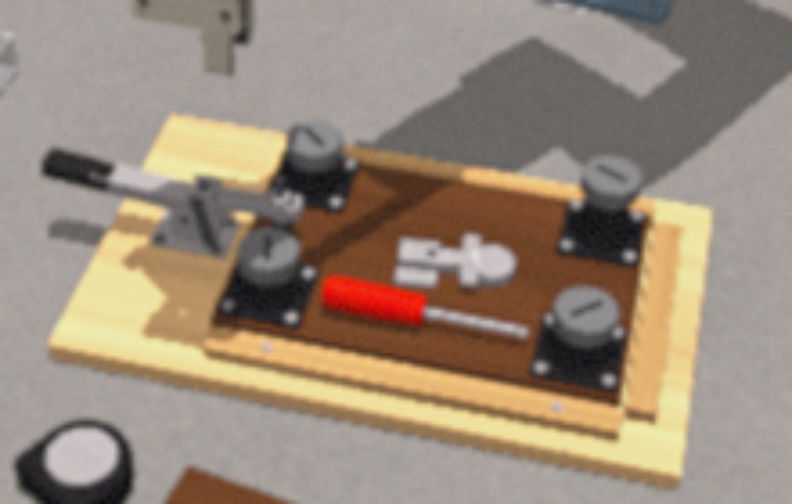

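```bash
python3 - <<'E'
from h import *
cs=arm.camera_info('scene')
for g in [(-.253,.069),(-.245,.095)]: print((proj(cs,W(0,*g))-[235,180])*3.6)
for r in rows([.4443,.1333,.225],down(56),8):print([float(x) for x in r])
E
```

```text
[ 80.20847638 162.73299655]
[ 86.89541284 138.64481829]
delta tool [ -66.9 -275.1   -8.2] rot [ 1.000e-02  0.000e+00 -4.769e+01]
[-8.4, -34.4, -1.0, 0.0, 0.0, -5.96]
[-4.7, -35.1, -1.0, 0.0, 0.0, -5.96]
[-1.1, -35.4, -1.0, 0.0, 0.0, -5.96]
[2.6, -35.3, -1.0, 0.0, 0.0, -5.96]
[6.3, -34.8, -1.0, 0.0, 0.0, -5.96]
[9.8, -34.0, -1.0, 0.0, 0.0, -5.96]
[13.3, -32.8, -1.0, 0.0, 0.0, -5.96]
[16.7, -31.2, -1.0, 0.0, 0.0, -5.96]
```

>>> play_rows:
  increments:
    - [-8, -34, -1, 0, 0, -6, 93]
    - [-5, -35, -1, 0, 0, -6, 93]
    - [-1, -35, -1, 0, 0, -6, 93]
    - [3, -35, -1, 0, 0, -6, 93]
    - [6, -35, -1, 0, 0, -6, 93]
    - [10, -34, -1, 0, 0, -6, 93]
    - [13, -33, -1, 0, 0, -6, 93]
    - [17, -31, -1, 0, 0, -6, 93]
    - [0, 0, 0, 0, 0, 0, 93]
    - [0, 0, 0, 0, 0, 0, 93]

```text
t: 8.75
tool_pos: [0.4455, 0.1312, 0.2244]
orientation: [0.882, 0.471, -0.0, 0.0]
contact_force: [-0.0, -0.6, -0.6]
opening: 0.0933
```

```bash
python3 - <<'E'
from h import *
st()
o=arm.get_obs();c=arm.camera_info('wrist');T=toolT(o)@c['mount']
i,d=arm.get_image('wrist');cv2.imwrite('pics/w8.png',i[:,:,::-1]);np.save('pics/w8.npy',i);np.save('pics/w8d.npy',d);np.save('pics/w8T.npy',T)
E
```

```text
t 8.75 world [0.4455 0.1312 0.2244] jig [-0.0649  0.1432  0.2244] yaw 56.17 z [-0.    -0.001 -1.   ] F [-0.01 -0.65 -0.62] M [-0.04 -0.17  0.04] op 0.0933 j [ 4.600e-02  1.140e-01  1.749e+00 -1.000e-03  1.279e+00 -9.340e-01]
```

View pics/w8.png

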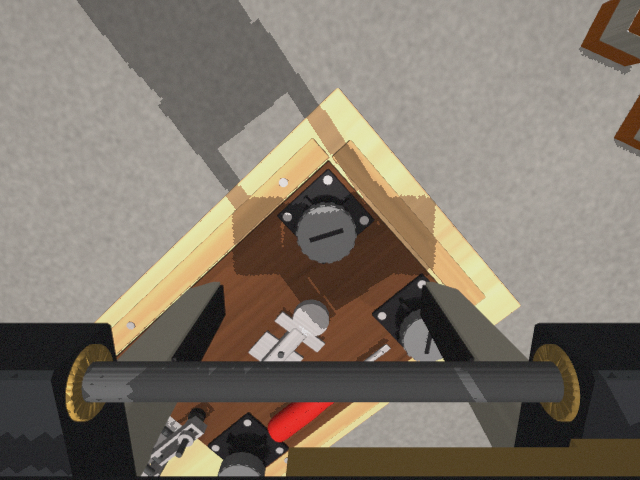

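```bash
python3 - <<'E'
from h import *
d=np.load('pics/w8d.npy');T=np.load('pics/w8T.npy');c=arm.camera_info('wrist');K=c['K']
v,u=np.mgrid[170:290,260:400]
D=d[170:290,260:400]
p=np.stack([(u-K[0,2])/K[0,0]*D,-(v-K[1,2])/K[1,1]*D,-D],-1)@T[:3,:3].T+T[:3,3]
z=p[...,2];print(np.percentile(z[60:70,50:90],[5,50,95]))
zt=np.median(z[60:70,50:90])
m=((abs(z-zt)<.006)).astype(np.uint8)
m=cv2.morphologyEx(m,cv2.MORPH_OPEN,np.ones((5,5)))
cn=max(cv2.findContours(m,0,1)[0],key=cv2.contourArea)
q=np.array([onplane(c,(x+260.,y+170.),zt,T)[:2] for x,y in cn[:,0]],np.float32)
(cx,cy),r=cv2.minEnclosingCircle(q);e=cv2.fitEllipse(q);print(cv2.boundingRect(cn),(cx,cy),r,e,zt)
w=np.array([e[0][0],e[0][1],zt,1]);print((np.linalg.inv(J)@w)[:3])
I=np.load('pics/w8.npy').copy();cv2.drawContours(I,[cn+[260,170]],-1,(255,0,0),1);cv2.imwrite('pics/w8c.png',cv2.resize(I[160:300,240:420],None,fx=4,fy=4)[:,:,::-1])
E
```

```text
[0.09657534 0.09764848 0.09889562]
(36, 34, 61, 59) (0.4435921311378479, 0.13501092791557312) 0.02284262515604496 ((0.44353076815605164, 0.13491864502429962), (0.043017517775297165, 0.04414832219481468), 68.90640258789062) 0.09764848178767227
[-0.06635683  0.14714517  0.09764848]
```

View pics/w8c.png

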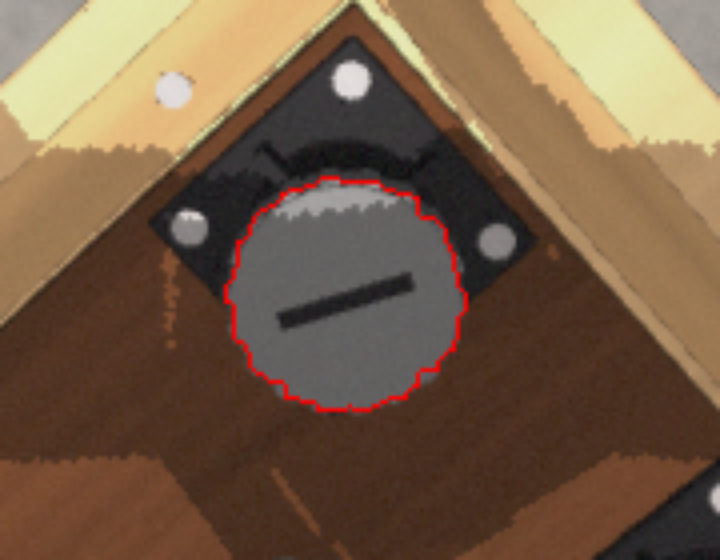

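```bash
python3 - <<'E'
from h import *
for r in rows([.4439,.1343,.093],down(49),1):print([float(x) for x in r])
E
```

```text
delta tool [  2.   -3.6 131.4] rot [0.02 0.04 7.1 ]
[2.0, -3.6, 131.4, 0.02, 0.04, 7.1]
```

>>> play_rows:
  increments:
    - [2, -3.6, 0, 0, 0, 7, 80]
    - [0, 0, 40, 0, 0, 0, 70]
    - [0, 0, 40, 0, 0, 0, 70]
    - [0, 0, 30, 0, 0, 0, 70]
    - [0, 0, 15, 0, 0, 0, 65]
    - [0, 0, 6, 0, 0, 0, 60]
    - [0, 0, 0, 0, 0, 0, 60]

```text
t: 9.5
tool_pos: [0.4435, 0.1342, 0.093]
orientation: [0.91, 0.415, -0.001, -0.0]
contact_force: [0.1, 0.1, 0.2]
opening: 0.0604
```

```bash
python3 - <<'E'
from h import *
st()
for r in rows([.4439,.1343,.093],down(49),1):print([float(x) for x in r])
i,d=arm.get_image('wrist');cv2.imwrite('pics/w9.png',i[:,:,::-1])
E
```

```text
t 9.5 world [0.4435 0.1342 0.093 ] jig [-0.0665  0.1464  0.093 ] yaw 49.05 z [-0.002 -0.    -1.   ] F [0.13 0.07 0.22] M [ 0.03 -0.16 -0.  ] op 0.0604 j [ 0.052  0.263  1.929 -0.     0.951 -0.803]
delta tool [ 0.4  0.2 -0. ] rot [-0.06  0.08  0.05]
[0.4, 0.2, -0.0, -0.06, 0.08, 0.05]
```

View pics/w9.png

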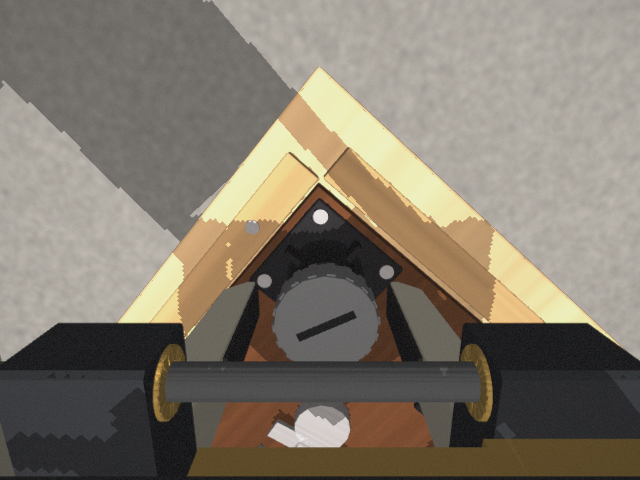

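>>> play_rows:
  increments:
    - [1.2, 0.3, 0, 0, 0, 0, 50]
    - [0, 0, 0, 0, 0, 0, 30]
    - [0, 0, 0, 0, 0, 0, 30]
    - [0, 0, 0, 0, 0, 0, 30]
    - [0, 0, 0, 0, 0, 0, 30]

```text
t: 10.05
tool_pos: [0.4445, 0.1357, 0.0942]
orientation: [0.909, 0.416, 0.0, 0.001]
contact_force: [-0.7, -5.6, 4.2]
opening: 0.0441
```

```bash
cat >> h.py <<'E'
def ft():
    st();o=arm.get_obs();Rm=R.from_quat(o['orientation']).as_matrix();print('F tool',(Rm.T@o['contact_force']).round(2),'M tool',(Rm.T@o['wrist_torque']).round(3))
E
python3 -c "
from h import *
ft()"
```

```text
t 10.05 world [0.4445 0.1357 0.0942] jig [-0.0653  0.1478  0.0942] yaw 49.21 z [ 0.001 -0.001 -1.   ] F [-0.72 -5.58  4.24] M [-0.85  0.01 -0.03] op 0.0441 j [ 5.600e-02  2.630e-01  1.926e+00 -1.000e-03  9.520e-01 -8.020e-01]
F tool [-4.69  3.1  -4.24] M tool [-0.547 -0.651  0.026]
```

>>> play_rows:
  increments:
    - [-0.3, 0.2, 0, 0, 0, -4, 30]
    - [0, 0, -0.05, 0, 0, -5, 30]
    - [0, 0, -0.05, 0, 0, -5, 30]
    - [0, 0, -0.05, 0, 0, -5, 30]
    - [0, 0, 0, 0, 0, 0, 30]

```text
t: 10.55
tool_pos: [0.4444, 0.1355, 0.0944]
orientation: [0.827, 0.562, 0.0, 0.0]
contact_force: [-1.6, -3.9, 6.5]
opening: 0.0445
```

```bash
python3 -c "
from h import *
ft()"
```

```text
t 10.55 world [0.4444 0.1355 0.0944] jig [-0.0654  0.1476  0.0944] yaw 68.35 z [ 0.001 -0.001 -1.   ] F [-1.56 -3.94  6.54] M [-0.75  0.09  0.07] op 0.0445 j [ 5.600e-02  2.620e-01  1.926e+00 -1.000e-03  9.530e-01 -1.137e+00]
F tool [-4.24  0.   -6.54] M tool [-0.19  -0.728 -0.072]
```

>>> play_rows:
  increments:
    - [-0.4, 0, -0.1, 0, 0, -5, 30]
    - [0, 0, -0.1, 0, 0, -5, 30]
    - [0, 0, -0.1, 0, 0, -5, 30]
    - [0, 0, -0.1, 0, 0, -5, 30]
    - [0, 0, 0, 0, 0, 0, 30]

```text
t: 11.05
tool_pos: [0.4443, 0.1352, 0.0947]
orientation: [0.717, 0.697, 0.0, 0.0]
contact_force: [-2.5, -3.5, 4.4]
opening: 0.0447
```

```bash
python3 -c "
from h import *
ft()"
```

```text
t 11.05 world [0.4443 0.1352 0.0947] jig [-0.0655  0.1473  0.0947] yaw 88.34 z [ 0.001 -0.    -1.   ] F [-2.51 -3.48  4.4 ] M [-0.55  0.11  0.03] op 0.0447 j [ 5.500e-02  2.610e-01  1.926e+00 -1.000e-03  9.530e-01 -1.487e+00]
F tool [-3.56 -2.41 -4.4 ] M tool [ 0.093 -0.556 -0.029]
```

>>> play_rows:
  increments:
    - [-0.3, -0.2, -0.1, 0, 0, -5, 30]
    - [0, 0, -0.1, 0, 0, -5, 30]
    - [0, 0, -0.05, 0, 0, -5, 30]
    - [0, 0, 0, 0, 0, 0, 30]

```text
t: 11.45
tool_pos: [0.4442, 0.135, 0.095]
orientation: [0.621, 0.784, 0.0, 0.001]
contact_force: [-1.2, -4.0, 5.6]
opening: 0.0441
```

>>> play_rows:
  increments:
    - [0, 0, -0.1, 0, 0, -5, 30]
    - [0, 0, -0.1, 0, 0, -5, 30]
    - [0, 0, -0.05, 0, 0, -5, 30]
    - [0, 0, 0, 0, 0, 0, 30]

```text
t: 11.85
tool_pos: [0.4443, 0.1348, 0.0952]
orientation: [0.514, 0.858, 0.0, 0.001]
contact_force: [-1.7, -4.6, 5.0]
opening: 0.0447
```

```bash
python3 -c "
from h import *
ft()"
```

```text
t 11.85 world [0.4443 0.1348 0.0952] jig [-0.0656  0.147   0.0952] yaw 118.2 z [ 0.001 -0.    -1.   ] F [-1.7  -4.58  4.98] M [-0.67  0.02 -0.05] op 0.0447 j [ 5.400e-02  2.600e-01  1.926e+00 -1.000e-03  9.540e-01 -2.008e+00]
F tool [-3.24 -3.66 -4.98] M tool [ 0.331 -0.577  0.046]
```

>>> play_rows:
  increments:
    - [-0.35, -0.2, -0.1, 0, 0, -5, 30]
    - [0, 0, -0.1, 0, 0, -5, 30]
    - [0, 0, 0, 0, 0, 0, 30]

```text
t: 12.15
tool_pos: [0.4443, 0.1347, 0.0954]
orientation: [0.437, 0.899, 0.0, 0.001]
contact_force: [-1.2, -4.6, 4.4]
opening: 0.0443
```

>>> play_rows:
  increments:
    - [0, 0, -0.1, 0, 0, -5, 30]
    - [0, 0, -0.1, 0, 0, -5, 30]
    - [0, 0, 0, 0, 0, 0, 30]

```text
t: 12.45
tool_pos: [0.4444, 0.1346, 0.0956]
orientation: [0.358, 0.934, 0.0, 0.001]
contact_force: [0.9, -4.0, 5.1]
opening: 0.0447
```

>>> play_rows:
  increments:
    - [0, 0, -0.1, 0, 0, -5, 30]
    - [0, 0, -0.05, 0, 0, -5, 30]
    - [0, 0, 0, 0, 0, 0, 30]

```text
t: 12.75
tool_pos: [0.4444, 0.1345, 0.0957]
orientation: [0.275, 0.961, 0.0, 0.001]
contact_force: [-0.2, -4.8, 5.2]
opening: 0.0444
```

```bash
python3 -c "
from h import *
ft()"
```

```text
t 12.75 world [0.4444 0.1345 0.0957] jig [-0.0655  0.1466  0.0957] yaw 148.07 z [ 0.002 -0.    -1.   ] F [-0.16 -4.76  5.16] M [-0.67 -0.08  0.02] op 0.0444 j [ 0.053  0.259  1.926 -0.     0.955 -2.531]
F tool [-2.39 -4.12 -5.16] M tool [ 0.522 -0.423 -0.023]
```

>>> play_rows:
  increments:
    - [-0.2, -0.3, -0.1, 0, 0, -5, 30]
    - [0, 0, -0.05, 0, 0, -3, 30]
    - [0, 0, 0, 0, 0, 0, 30]

```text
t: 13.05
tool_pos: [0.4445, 0.1344, 0.0959]
orientation: [0.208, 0.978, 0.0, 0.001]
contact_force: [0.1, -3.6, 4.2]
opening: 0.0444
```

>>> play_rows:
  increments:
    - [0, 0, -0.1, 0, 0, -5, 30]
    - [0, 0, 0, 0, 0, -3, 30]
    - [0, 0, 0, 0, 0, 0, 30]

```text
t: 13.35
tool_pos: [0.4446, 0.1344, 0.0958]
orientation: [0.139, 0.99, 0.0, 0.001]
contact_force: [1.5, -3.0, 3.3]
opening: 0.0445
```

>>> play_rows:
  increments:
    - [0, 0, 0.3, 0, 0, -4, 30]
    - [0, 0, 0.3, 0, 0, 0, 30]
    - [0, 0, 0, 0, 0, 0, 30]

```text
t: 13.65
tool_pos: [0.4446, 0.1343, 0.095]
orientation: [0.105, 0.994, 0.0, 0.001]
contact_force: [3.5, -3.0, -0.3]
opening: 0.044
```

```bash
python3 -c "
from h import *
ft()"
```

```text
t 13.65 world [0.4446 0.1343 0.095 ] jig [-0.0654  0.1464  0.095 ] yaw 167.96 z [ 0.002  0.    -1.   ] F [ 3.46 -3.02 -0.26] M [-0.32 -0.76  0.08] op 0.044 j [ 0.053  0.26   1.926  0.     0.953 -2.879]
F tool [-4.01 -2.23  0.27] M tool [ 0.152 -0.812 -0.085]
```

>>> play_rows:
  increments:
    - [0, 0, 1, 0, 0, 0, 30]
    - [0, 0, 1, 0, 0, 0, 30]
    - [0, 0, 1, 0, 0, 0, 30]
    - [0, 0, 0, 0, 0, 0, 30]

```text
t: 14.05
tool_pos: [0.4446, 0.1343, 0.0918]
orientation: [0.104, 0.995, 0.0, 0.001]
contact_force: [4.7, -2.3, -0.0]
opening: 0.0444
```

>>> play_rows:
  increments:
    - [0, 0, 1, 0, 0, 0, 30]
    - [0, 0, 0, 0, 0, 0, 30]

```text
t: 14.25
tool_pos: [0.4446, 0.1343, 0.0908]
orientation: [0.104, 0.995, 0.0, 0.001]
contact_force: [5.9, -3.5, -0.9]
opening: 0.0443
```

>>> play_rows:
  increments:
    - [0, 0, 0.8, 0, 0, 0, 30]
    - [0, 0, 0, 0, 0, 0, 30]

```text
t: 14.45
tool_pos: [0.4446, 0.1343, 0.0903]
orientation: [0.104, 0.995, 0.0, 0.001]
contact_force: [4.9, -3.9, 2.3]
opening: 0.044
```

```bash
python3 -c "
from h import *
ft()"
```

```text
t 14.45 world [0.4446 0.1343 0.0903] jig [-0.0654  0.1464  0.0903] yaw 168.07 z [ 0.002  0.    -1.   ] F [ 4.87 -3.91  2.27] M [-0.41 -0.73 -0.03] op 0.044 j [ 0.052  0.267  1.931  0.     0.941 -2.881]
F tool [-5.58 -2.82 -2.27] M tool [ 0.254 -0.8    0.025]
```

>>> play_rows:
  increments:
    - [-0.4, -0.2, 0.07, 0, 0, 4, 30]
    - [0, 0, 0.13, 0, 0, 8, 30]
    - [0, 0, 0.13, 0, 0, 8, 30]
    - [0, 0, 0.13, 0, 0, 8, 30]
    - [0, 0, 0, 0, 0, 0, 30]

```text
t: 14.95
tool_pos: [0.4443, 0.1344, 0.0898]
orientation: [0.342, 0.94, 0.0, 0.0]
contact_force: [2.5, 0.1, 2.0]
opening: 0.0441
```

```bash
python3 -c "
from h import *
ft()"
```

```text
t 14.95 world [0.4443 0.1344 0.0898] jig [-0.0657  0.1465  0.0898] yaw 140.01 z [ 0.001  0.001 -1.   ] F [2.55 0.14 1.99] M [ 0.07 -0.52 -0.02] op 0.0441 j [ 5.200e-02  2.680e-01  1.932e+00  1.000e-03  9.410e-01 -2.392e+00]
F tool [-1.86  1.74 -1.98] M tool [-0.388 -0.353  0.022]
```

>>> play_rows:
  increments:
    - [-0.1, 0.1, 0.13, 0, 0, 8, 30]
    - [0, 0, 0.13, 0, 0, 8, 30]
    - [0, 0, 0.13, 0, 0, 8, 30]
    - [0, 0, 0.13, 0, 0, 8, 30]
    - [0, 0, 0.13, 0, 0, 8, 30]
    - [0, 0, 0.13, 0, 0, 8, 30]
    - [0, 0, 0.13, 0, 0, 8, 30]
    - [0, 0, 0.13, 0, 0, 8, 30]
    - [0, 0, 0, 0, 0, 0, 30]

```text
t: 15.85
tool_pos: [0.4442, 0.1351, 0.0887]
orientation: [0.787, 0.617, 0.001, -0.001]
contact_force: [3.0, 3.4, 2.8]
opening: 0.0445
```

```bash
python3 -c "
from h import *
ft()
i,d=arm.get_image('wrist');cv2.imwrite('pics/w10.png',i[:,:,::-1])"
```

```text
t 15.85 world [0.4442 0.1351 0.0887] jig [-0.0656  0.1472  0.0887] yaw 76.23 z [ 0.     0.002 -1.   ] F [2.98 3.35 2.82] M [ 0.9  -0.56 -0.06] op 0.0445 j [ 0.053  0.27   1.933  0.002  0.938 -1.279]
F tool [ 3.97  2.1  -2.81] M tool [-0.332  1.011  0.063]
```

View pics/w10.png

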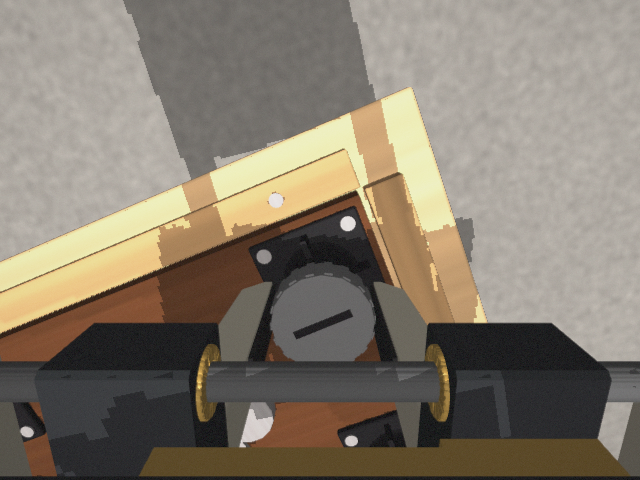

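>>> play_rows:
  increments:
    - [0.35, 0.2, 0.13, 0, 0, 8, 30]
    - [0, 0, 0.13, 0, 0, 8, 30]
    - [0, 0, 0.13, 0, 0, 8, 30]
    - [0, 0, 0.13, 0, 0, 8, 30]
    - [0, 0, 0.13, 0, 0, 8, 30]
    - [0, 0, 0.13, 0, 0, 8, 30]
    - [0, 0, 0.13, 0, 0, 8, 30]
    - [0, 0, 0.13, 0, 0, 8, 30]
    - [0, 0, 0.13, 0, 0, 8, 30]
    - [0, 0, 0, 0, 0, 0, 30]

```text
t: 16.9
tool_pos: [0.4449, 0.1354, 0.0876]
orientation: [0.999, 0.037, 0.001, -0.001]
contact_force: [2.5, 5.0, 3.0]
opening: 0.0442
```

```bash
python3 -c "
from h import *
ft()"
```

```text
t 16.9 world [0.4449 0.1354 0.0876] jig [-0.0649  0.1474  0.0876] yaw 4.26 z [ 0.001  0.002 -1.   ] F [2.46 4.95 2.97] M [ 0.92 -0.71 -0.06] op 0.0442 j [ 0.053  0.272  1.933  0.002  0.935 -0.022]
F tool [ 2.83 -4.76 -2.96] M tool [0.868 0.774 0.064]
```

>>> play_rows:
  increments:
    - [0.2, -0.4, 0.13, 0, 0, 8, 30]
    - [0, 0, 0.13, 0, 0, 8, 30]
    - [0, 0, 0.13, 0, 0, 8, 30]
    - [0, 0, 0.13, 0, 0, 8, 30]
    - [0, 0, 0.13, 0, 0, 8, 30]
    - [0, 0, 0.13, 0, 0, 8, 30]
    - [0, 0, 0.13, 0, 0, 8, 30]
    - [0, 0, 0.13, 0, 0, 8, 30]
    - [0, 0, 0.13, 0, 0, 8, 30]
    - [0, 0, 0, 0, 0, 0, 30]

```text
t: 17.9
tool_pos: [0.4455, 0.1349, 0.0865]
orientation: [0.831, -0.557, 0.001, -0.001]
contact_force: [4.4, 2.0, 1.9]
opening: 0.0446
```

```bash
python3 -c "
from h import *
ft()"
```

```text
t 17.9 world [0.4455 0.1349 0.0865] jig [-0.0644  0.1469  0.0865] yaw -67.63 z [ 0.002  0.    -1.   ] F [4.39 1.98 1.95] M [ 0.29 -0.92  0.  ] op 0.0446 j [0.054 0.275 1.933 0.    0.932 1.234]
F tool [-0.16 -4.82 -1.94] M tool [ 0.963  0.079 -0.   ]
```

>>> play_rows:
  increments:
    - [0, -0.4, 0.13, 0, 0, 8, 30]
    - [0, 0, 0.13, 0, 0, 8, 30]
    - [0, 0, 0.13, 0, 0, 8, 30]
    - [0, 0, 0.13, 0, 0, 8, 30]
    - [0, 0, 0.13, 0, 0, 8, 30]
    - [0, 0, 0.13, 0, 0, 8, 30]
    - [0, 0, 0.13, 0, 0, 8, 30]
    - [0, 0, 0.13, 0, 0, 8, 30]
    - [0, 0, 0.13, 0, 0, 8, 30]
    - [0, 0, 0, 0, 0, 0, 30]

```text
t: 18.9
tool_pos: [0.4452, 0.1343, 0.0852]
orientation: [-0.346, 0.938, -0.001, -0.0]
contact_force: [2.6, -3.0, 3.2]
opening: 0.044
```

```bash
python3 -c "
from h import *
ft()
i,d=arm.get_image('wrist');cv2.imwrite('pics/w11.png',i[:,:,::-1])"
```

```text
t 18.9 world [0.4452 0.1343 0.0852] jig [-0.0648  0.1463  0.0852] yaw -139.51 z [ 0.    -0.001 -1.   ] F [ 2.64 -2.99  3.21] M [-0.41 -0.56  0.01] op 0.044 j [ 5.300e-02  2.770e-01  1.934e+00 -1.000e-03  9.300e-01  2.489e+00]
F tool [-0.06 -3.99 -3.21] M tool [ 0.673 -0.159 -0.011]
```

View pics/w11.png

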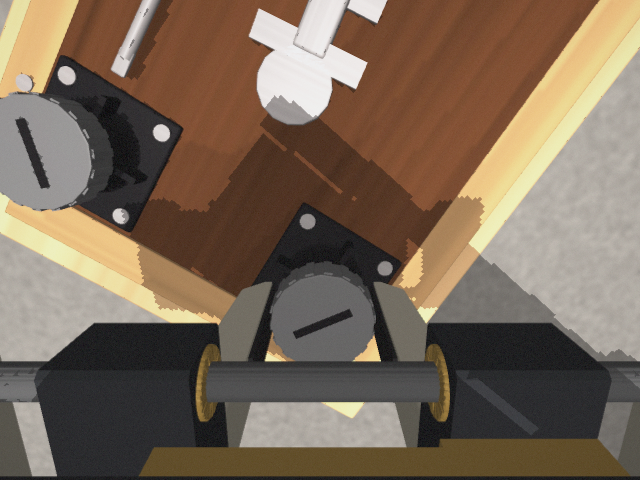

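>>> play_rows:
  increments:
    - [0, -0.4, -0.3, 0, 0, 0, 30]
    - [0, 0, 0, 0, 0, 0, 60]
    - [0, 0, 0, 0, 0, 0, 60]
    - [0, 0, 0, 0, 0, 0, 60]

```text
t: 19.35
tool_pos: [0.444, 0.1348, 0.0848]
orientation: [-0.344, 0.939, 0.001, -0.001]
contact_force: [0.1, -0.7, -0.4]
opening: 0.0593
```

```bash
python3 -c "
from h import *
ft()
i,d=arm.get_image('wrist');cv2.imwrite('pics/w12.png',i[200:400,200:460,::-1])"
```

```text
t 19.35 world [0.444  0.1348 0.0848] jig [-0.0659  0.147   0.0848] yaw -139.73 z [-0.003  0.    -1.   ] F [ 0.12 -0.72 -0.35] M [ 0.09 -0.02 -0.  ] op 0.0593 j [0.053 0.277 1.935 0.    0.932 2.492]
F tool [ 0.37 -0.63  0.35] M tool [-0.056 -0.074  0.001]
```

View pics/w12.png

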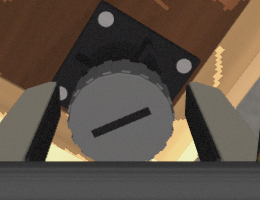

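>>> play_rows:
  increments:
    - [-0.7, -0.7, 0, 0, 0, -8, 60]
    - [0, 0, 0, 0, 0, -8, 60]
    - [0, 0, 0, 0, 0, -8, 60]
    - [0, 0, 0, 0, 0, -8, 60]
    - [0, 0, 0, 0, 0, -8, 60]
    - [0, 0, 0, 0, 0, -8, 60]
    - [0, 0, 0, 0, 0, -8, 60]
    - [0, 0, 0, 0, 0, -8, 60]
    - [0, 0, 0, 0, 0, -8, 60]
    - [0, 0, 0, 0, 0, -8, 60]

```text
t: 20.4
tool_pos: [0.4457, 0.1346, 0.0851]
orientation: [0.868, -0.496, -0.001, 0.0]
contact_force: [0.2, -0.1, -1.1]
opening: 0.0602
```

>>> play_rows:
  increments:
    - [0, 0, 0, 0, 0, -8, 60]
    - [0, 0, 0, 0, 0, -8, 60]
    - [0, 0, 0, 0, 0, -8, 60]
    - [0, 0, 0, 0, 0, -8, 60]
    - [0, 0, 0, 0, 0, -8, 60]
    - [0, 0, 0, 0, 0, 0, 60]

```text
t: 21.0
tool_pos: [0.4457, 0.1346, 0.0851]
orientation: [0.985, -0.171, -0.001, 0.0]
contact_force: [0.2, 0.9, 0.3]
opening: 0.0603
```

```bash
python3 -c "
from h import *
ft()
i,d=arm.get_image('wrist');cv2.imwrite('pics/w13.png',i[:,:,::-1])"
```

```text
t 21.0 world [0.4457 0.1346 0.0851] jig [-0.0642  0.1465  0.0851] yaw -19.7 z [-0.001  0.    -1.   ] F [0.21 0.94 0.32] M [-0.02 -0.04 -0.01] op 0.0603 j [0.053 0.278 1.932 0.    0.932 0.397]
F tool [-0.11 -0.96 -0.32] M tool [-0.004  0.048  0.013]
```

View pics/w13.png

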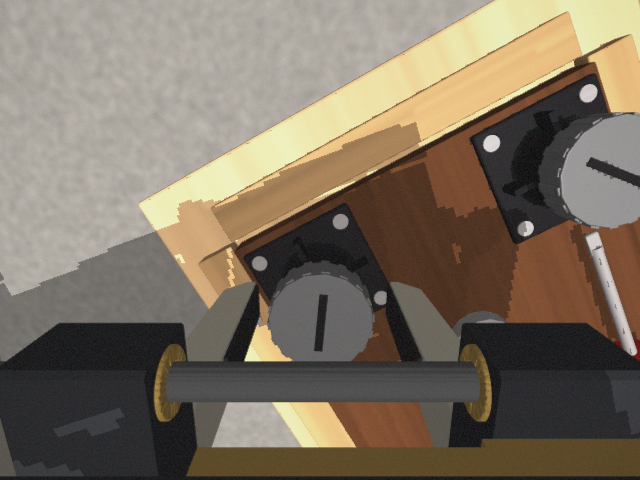

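>>> play_rows:
  increments:
    - [-0.5, 0, 0, 0, 0, 0, 50]
    - [0, 0, 0, 0, 0, 0, 30]
    - [0, 0, 0, 0, 0, 0, 30]
    - [0, 0, 0, 0, 0, 0, 30]

```text
t: 21.45
tool_pos: [0.4452, 0.1349, 0.0853]
orientation: [0.985, -0.172, -0.001, -0.0]
contact_force: [-2.4, 2.0, 0.3]
opening: 0.0445
```

```bash
python3 -c "
from h import *
ft()"
```

```text
t 21.45 world [0.4452 0.1349 0.0853] jig [-0.0647  0.1468  0.0853] yaw -19.86 z [-0.001  0.    -1.   ] F [-2.39  2.    0.34] M [0.2  0.25 0.  ] op 0.0445 j [0.053 0.278 1.933 0.    0.932 0.4  ]
F tool [-2.93 -1.07 -0.34] M tool [ 0.1   -0.307 -0.003]
```

>>> play_rows:
  increments:
    - [-0.2, 0, 0.25, 0, 0, 4, 30]
    - [0, 0, 0.13, 0, 0, 8, 30]
    - [0, 0, 0.13, 0, 0, 8, 30]
    - [0, 0, 0.13, 0, 0, 8, 30]
    - [0, 0, 0.13, 0, 0, 8, 30]
    - [0, 0, 0.13, 0, 0, 8, 30]
    - [0, 0, 0.13, 0, 0, 8, 30]
    - [0, 0, 0.07, 0, 0, 4, 30]
    - [0, 0, 0, 0, 0, 0, 30]
    - [0, 0, 0, 0, 0, 0, 30]

```text
t: 22.45
tool_pos: [0.4453, 0.1348, 0.0842]
orientation: [0.79, -0.614, -0.0, 0.0]
contact_force: [-2.9, 0.3, 1.4]
opening: 0.0443
```

```bash
python3 -c "
from h import *
ft()
o=arm.get_obs();T=toolT(o)@arm.camera_info('wrist')['mount'];np.save('pics/w14T.npy',T)
i,d=arm.get_image('wrist');cv2.imwrite('pics/w14.png',i[:,:,::-1]);np.save('pics/w14d.npy',d)
i,d=arm.get_image('scene');cv2.imwrite('pics/s14.png',cv2.resize(i[180:320,235:455],None,fx=3.6,fy=3.6)[:,:,::-1])
i,d=arm.get_image('top');cv2.imwrite('pics/t14.png',i[:,:,::-1])"
```

```text
t 22.45 world [0.4453 0.1348 0.0842] jig [-0.0647  0.1467  0.0842] yaw -75.71 z [-0.001 -0.    -1.   ] F [-2.88  0.3   1.43] M [-0.02  0.44 -0.02] op 0.0443 j [0.053 0.279 1.934 0.    0.929 1.375]
F tool [-1.01  2.72 -1.43] M tool [-0.427 -0.087  0.019]
```

View pics/w14.png

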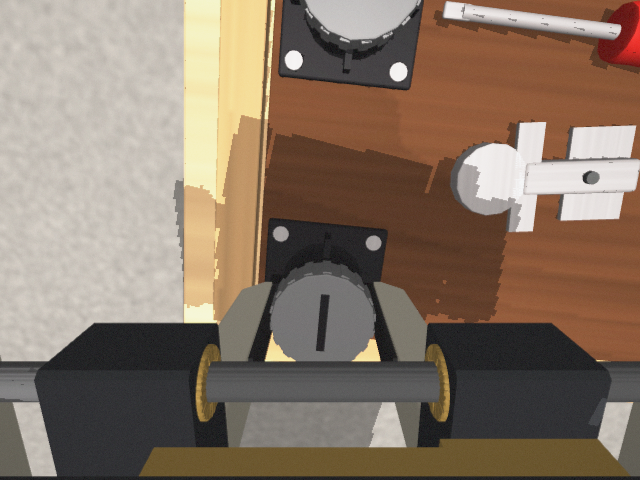

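View pics/s14.png

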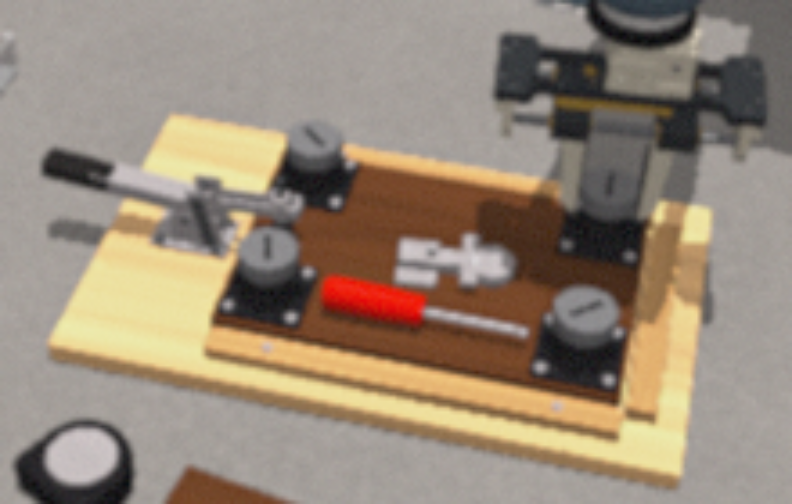

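View pics/t14.png

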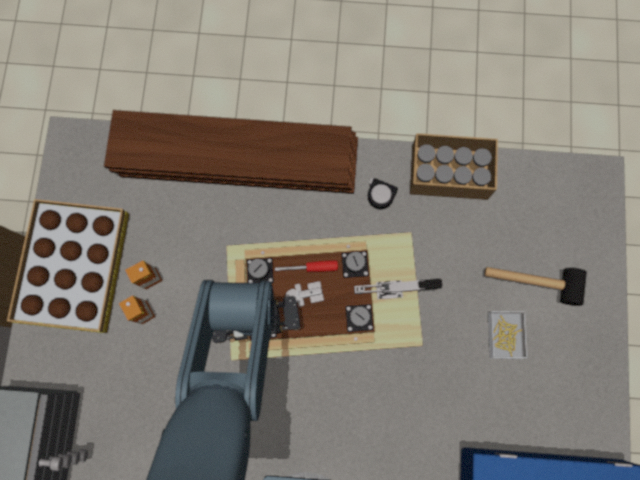

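```bash
python3 - <<'E'
from h import *
d=np.load('pics/w14d.npy');T=np.load('pics/w14T.npy');K=arm.camera_info('wrist')['K']
v,u=np.mgrid[295:345,295:315];D=d[295:345,295:315]
p=np.stack([(u-K[0,2])/K[0,0]*D,-(v-K[1,2])/K[1,1]*D,-D],-1)@T[:3,:3].T+T[:3,3]
print('disc top z',np.median(p[...,2]))
arm.job_done();ft()
E
```

```text
disc top z 0.08721146488724082
the job is handed in; nothing more can be done
the job is handed in; nothing more can be done
```

The job is handed in: the clamp is shut and the tall foot is started and turned one full turn. The gripper was still holding the foot when I handed in, at about 22.5 s of the 72 s allowed. My checks agree with that, apart from two small mismatches listed at the end.

**Clamp:** I pushed the handle over with the closed fingertips and pressed until the force reached about 8.5 N. After I let go, the handle stayed down. In the scene view the grip sits within the camera's error of its predicted shut position, and it was still there in the last pictures.

**Foot:**
- **Backward:** I turned it about 115–119° while pressing with 3–6 N. The force then fell to zero and the foot followed the press down 5.6 mm, which was the drop.
- **Forward:** I turned it about 364° in total: 308°, then a regrasp, then 56°. It sank 6.1 mm, against the expected 6 mm for one turn. The slot on the disc kept its angle to the gripper at each check, so it did not slip in the grip.
- **At hand-in:** the push was about 1.4 N down and 3 N sideways, with the fingers at 44 mm on the disc.

**Surroundings:** the last scene and top views show the hinge, screwdriver, cartons, tub, mallet, tape measure and panel where they were at the start, judged by eye.

**What did not match exactly:**
- While I pressed, the handle's slope measured about 6° rather than 9°, and the fingertip stood several mm lower than planned. I put this down to depth-image noise and give in the clamp.
- The disc top measured 87.2 mm above the table at the end, against 88 mm expected, which is within the calibration error.

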